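# Index the pressing turntable and build the press pile

## Robot

A 6-joint arm with a two-finger parallel gripper is mounted at the origin on the work surface. World frame = base frame: x ahead of the robot, y to its left, z up, the work surface at z = 0. Lengths are in m, angles in rad, forces in N, time in s.
With the tool pointing down it reaches from about 0.35 to 0.725 m from the base axis. Payload 6 kg.
Tool frame: the origin (TCP) lies midway between the tips of the shut fingers; the grasp point (between the pads) lies 19 mm behind it; z points along the fingers, y is the line along which they close (so a half turn about z gives the same grasp; the last joint's range is limited). The gripper opens to 85 mm and grips with 20 to 120 N. Pads are 22 mm wide; open, the fingers measure 114 mm over their backs; the gripper's body (76 mm by 85 mm) begins 54 mm behind the grasp point. The pads swing forward as they close: fully open they stand 13 mm farther back than shut.
Start: joints at [1.604, 0.04, 0.085, 0, -1.615, -0.334], TCP at [0.178, 0.573, 0.231] pointing down, gripper open.
Joint ranges: [-2.56, 2.56], [-1.29, 2.01], [-1.08, 1.49], [-3.29, 1.98], [-2.81, -0.18], [-2.99, 2.99]. Speed limits (rad/s): [2.57, 2.57, 3.01, 3.14, 3.14, 3.14].

## Interface

Orientations are given as [roll, pitch, yaw] about the fixed x, y, z axes, in that order (R = Rz(yaw) Ry(pitch) Rx(roll)).
In Python, from plant import ctrl gives the robot as it stands.
- The arm moves only by the tool carry_out, never from a script. Its argument "series" is one flat list of numbers, 6 for each row, row after row: the shift along the world's x, y, z as a fraction of full scale, then the turn, a rotation vector about the world's x, y, z as a fraction of full scale. In form: [x, y, z, wx, wy, wz, x, y, z, wx, wy, wz, ...]. A call has 1 to 10 rows; each row shifts and turns the commanded pose from where the row before left it; what a row does not reach is not made up. Full scale, the value 1, is 0.05 m for a shift and 6 degrees for a turn. A row lasts 1/8 s, in which the tool goes at most 62.5 mm and 10.7 degrees, less where a joint would pass 70% of its speed; a pose out of reach is approached as far as the arm can. A call with a number of a shift or a turn outside -1 to 1 is refused whole. A call with a gripper value outside its range is refused whole. "claw" is the closure, from -1 (fully open) to 1 (shut), set as the call begins (left out, the last holds). The fingers move at their own pace and stop on an object; "squeeze" is the grip in N (left out, the last holds). Time passes only in rows, so rows that do not move let the fingers close. It gives the time, the measured TCP pose, the force, the opening and the grip force at its end, in the units of the state.
- ctrl.get_state(): the state, without advancing time (a new reading comes with each control period).
- ctrl.capture(name): name is "side" or "top"; returns the picture (420x560x3 uint8, blue, green, red); there is no depth.
- ctrl.camera_model(name): a dict with "fx", "fy", "cx", "cy" (pixels), "k1" (the pictures are not rectified: a ray, as slopes to the right and down, at radius r is drawn at 1 + k1 r^2 times it, then the intrinsics apply), "extrinsics" (4x4, takes a point from camera to world coordinates). Camera axes: x right, y down, z forward; pixel columns grow to the right and rows downward; lengths in m; the calibration is good to about 2 mm. A picture is of the moment at which its call begins. camera_model takes no time and is no camera call.
- ctrl.close_job(): hands the job in; it is judged then, once.
The state is a dict: "clock": time; "joint_pos": joint angles; "qvel": joint speeds; "effort": joint torques, N m; "position": TCP position; "tool_rot": TCP orientation; "wrist_force": force on the tool from outside, world axes, zero at the start; "ft_torque": the same for the moment, N m; "grip_width": opening from 0.0 (shut) to 1.0 (fully open); "grip_force": force on a finger pad.
Only numpy, scipy, OpenCV 4.12 (cv2) and the standard library are available. Lean on these libraries where they do the work, as an engineer would, in place of code of your own. Each camera call takes 0.05 s, during which the arm holds its last target. There are 200 camera calls.

## Task

Take the turntable by its upright black grip post, keeping clear of the magnifier lamp above it, and turn it until the wooden pad comes round to the steel pointer at the front and clicks in there. Then lay the rectangular wooden board on the pad and the steel plate on the board, setting each down rather than dropping it, so that all three make one square pile. Leave everything else where it is.

Things in the scene. Friction and masses are not known exactly. Their poses are not given: they have to be found in the camera images.
- stand_axis (a point): Point on the turntable's vertical axis at table height; the stand's frame: x points from the steel front pointer (x = -153 mm, 32 mm high) through the axis to the lamp, away from the robot; z up. Fixed. White disc 260 mm diameter, top 45 mm above the table. Base plate (16 mm high) reaches x = 230, y = +-120 mm; the lamp's column, 22 mm thick, stands at x = 205, y = -95 mm.
- turntable (a joint): Angle of the disc (rad), growing anticlockwise seen from above. At 0 the pad is at the front pointer. Click stops every 45 degrees: 0, -0.785, -1.571 and +0.785; it starts between -1.7 and -0.65, mostly swinging into the -0.785 or -1.571 stop in the first half second. End stops at -2.2 and +0.9. Turning takes about 4 N at the post.
- post: Upright round grip post on the disc, black plastic, 20 mm diameter, 58 mm tall (washer of 32 mm diameter, 6 mm thick, at its foot); origin at the centre of its foot, 45 mm above the table; top at 103 mm. It stands 95 mm from the axis: at the stand's +y side when the joint reads 0, farther back near or under the lamp's front edge at the start.
- pad: Wooden pad fixed on the disc, 56 mm (its x) by 100 mm (its y) by 12 mm high, the base of the pile; origin at the centre of its underside, 80 mm from the axis, top 57 mm above the table. Its x axis points to the axis.
- lamp: White rectangular magnifier lamp with a clear lens, fixed over the far half of the disc: in the stand's frame x = 65 to 225, y = -130 to 130 mm, 212 to 245 mm above the table. Origin over the axis, 215 mm above the table. An upright gripper meets it when reaching for the post at its start: tilt the tool about 40 degrees, fingers pointing down and away under the lamp.
- board: Loose rectangular wooden board, 56 mm (x) by 100 mm (y) by 18 mm thick, about 0.08 kg; origin at the centre of its underside. Lies flat on the table left or right of the turntable.
- weight: Loose steel plate, 56 mm (x) by 100 mm (y) by 16 mm thick, about 0.68 kg; origin at the centre of its underside. Lies flat on the table on the other side of the turntable.
- disc: Bystander: round wooden board, 90 mm diameter, 16 mm thick. Origin: centre of the underside.
- jar: Bystander: white jar, 70 mm diameter, 85 mm tall. Origin: centre of the underside.
- brush: Bystander: brush 190 mm long, lying between the robot and the turntable, about 25 mm high.
- dish: Bystander: small yellow open dish, 90 x 60 x 22 mm. Origin: centre of the underside.
- bottle: Bystander: white bottle, 60 mm diameter, 170 mm tall. Origin: centre of the underside.
Things that resemble listed ones, but are neither listed nor needed, are in the scene too. What is shaped like the board but pink or purple is not meant. Several things look just like the weight: the one meant starts nearest to the robot's base.

How it is judged:
On the way, in this order (a step that is already met when the one before it is completed fails the run):
1. the post is held or pushed by the fingers while the turntable is still away from the front stop (contact force between the fingers and post above 0.5 N and value of joint turntable below -0.3 rad), for 0.1 s.
2. the turntable rests in the front stop (joint within 0.07 rad of 0) (value of joint turntable between -0.07 and 0.07 rad and velocity of joint turntable between -0.1 and 0.1 rad/s), for 0.2 s.
3. the wooden board lies released and square on the pad, the turntable in the front stop (value of joint turntable between -0.07 and 0.07 rad and x of board in the frame of pad between -0.008 and 0.008 m and y of board in the frame of pad between -0.008 and 0.008 m and z of board in the frame of pad between 0.008 and 0.016 m and angle between the x axis of board and the x axis of pad, either way round below 0.1 rad and angle between board's own z axis and vertical below 0.06 rad and linear speed of board below 0.02 m/s and contact force between board and the fingers below 0.1 N), for 0.2 s.
At the end, for the whole second after the job is handed in: The turntable is in the front stop (joint within 0.07 rad of 0); the wooden board lies on the pad and the steel plate on the board, each centred on the pad within 8 mm along both of the pad's axes, turned less than 0.1 rad from it, flat, at its height within 4 mm, at rest and released (all of step 3 and x of weight in the frame of pad between -0.008 and 0.008 m and y of weight in the frame of pad between -0.008 and 0.008 m and z of weight in the frame of pad between 0.026 and 0.034 m and angle between the x axis of weight and the x axis of pad, either way round below 0.1 rad and angle between weight's own z axis and vertical below 0.06 rad and linear speed of weight below 0.02 m/s and contact force between weight and the fingers below 0.1 N); the robot touches nothing.
It fails at once if a bystander (round board, jar, brush, dish, bottle) is moved more than 30 mm (distance of any of disc, jar, brush, dish, bottle from where it was at the start of the episode above 0.03 m).
It fails at once if the robot presses on the lamp with more than 5 N (contact force between any of the arm, the fingers and lamp above 5 N).
It fails at once if the fingers push the pad (more than 3 N) while the turntable is away from the front stop: it is turned by its post (contact force between the fingers and pad above 3 N and value of joint turntable below -0.2 rad).
It fails at once if the board or the steel plate is dropped from a height on the pile (over 0.6 m/s out of the fingers, near the pad) ((linear speed of board above 0.6 m/s and contact force between board and the fingers below 0.1 N and horizontal distance between board and pad below 0.08 m) or (linear speed of weight above 0.6 m/s and contact force between weight and the fingers below 0.1 N and horizontal distance between weight and pad below 0.08 m)).
It also fails if it takes over 72 s, if anything falls off the work surface, if the arm or the gripper's body presses on something with over 40 N, if the wrist force passes 120 N, or if a joint passes its speed limit or range.

## Working session

There is one attempt and no reset: what is moved stays moved. The work goes in short steps, Python scripts to look and compute and a tool call to move; the robot and the scene stay as the last step left them, time stands still between calls to the robot, and variables do not carry over. Pictures are saved under pics/ and viewed, at most 10 in all, crops included, and the job is handed in when it is done.

Besides the shell and the picture viewer there is one more tool, called after "Call:" as name(argument=value, ...) on one line, values as JSON. carry_out: Moves the arm, as the interface text tells. Its arguments: {"type":"object","properties":{"series":{"type":"array","items":{"type":"number","minimum":-1,"maximum":1}},"claw":{"type":"number"},"squeeze":{"type":"number"}},"required":["series"]}

```bash
mkdir -p pics
cat > h.py <<'E'
import numpy as np, cv2
from plant import ctrl
def ray(name,uv):
    m=ctrl.camera_model(name); uv=np.atleast_2d(np.float64(uv))
    d=(uv-[m['cx'],m['cy']])/[m['fx'],m['fy']]; s=d.copy()
    for _ in range(30): s=d/(1+m['k1']*(s**2).sum(1,keepdims=True))
    E=np.array(m['extrinsics']); r=np.c_[s,np.ones(len(s))]@E[:3,:3].T
    return E[:3,3],r
def at(name,uv,z):
    o,r=ray(name,uv); return o+r*((z-o[2])/r[:,2])[:,None]
def proj(name,P):
    m=ctrl.camera_model(name);E=np.array(m['extrinsics']);p=(np.atleast_2d(P)-E[:3,3])@E[:3,:3]
    s=p[:,:2]/p[:,2:];s=s*(1+m['k1']*(s**2).sum(1,keepdims=True));return s*[m['fx'],m['fy']]+[m['cx'],m['cy']]
E
python3 - <<'E'
from h import *
for n in('top','side'):
    cv2.imwrite(f'pics/{n}0.png',cv2.resize(ctrl.capture(n),(800,600),interpolation=cv2.INTER_CUBIC))
    m=ctrl.camera_model(n);print(n,m['fx'],m['k1'],np.round(m['extrinsics'],3).tolist())
print(ctrl.get_state())
E
```

```text
top 429.9204727889687 -0.032131137131113714 [[0.029, -0.982, 0.186, 0.206], [-0.999, -0.033, -0.015, -0.019], [0.021, -0.185, -0.982, 1.679], [0.0, 0.0, 0.0, 1.0]]
side 472.3874737687655 0.01490446852896552 [[0.89, -0.314, 0.33, 0.052], [-0.455, -0.641, 0.618, -0.822], [0.017, -0.7, -0.714, 1.074], [0.0, 0.0, 0.0, 1.0]]
{'clock': 0.1, 'joint_pos': array([ 1.60370481e+00,  4.07977575e-02,  8.38927479e-02, -3.99350439e-04,
       -1.61548158e+00, -3.33715592e-01]), 'qvel': array([ 0.00029285, -0.00153713,  0.00194888,  0.00051789, -0.00070305,
       -0.00063833]), 'effort': array([-5.29729165e-03, -3.69349337e+01,  3.48279154e+01,  6.95181459e+00,
       -4.56594920e-03,  2.67378994e-06]), 'position': array([0.17761107, 0.57280442, 0.23034453]), 'tool_rot': array([ 3.13995944e+00, -1.43928514e-04, -3.00789469e-01]), 'wrist_force': array([ 0.46541705, -0.18001554, -0.92832088]), 'ft_torque': array([ 0.00307295,  0.00048484, -0.00480005]), 'grip_force': 0.0, 'grip_width': 1.0060051370092173}
```

View pics/top0.png

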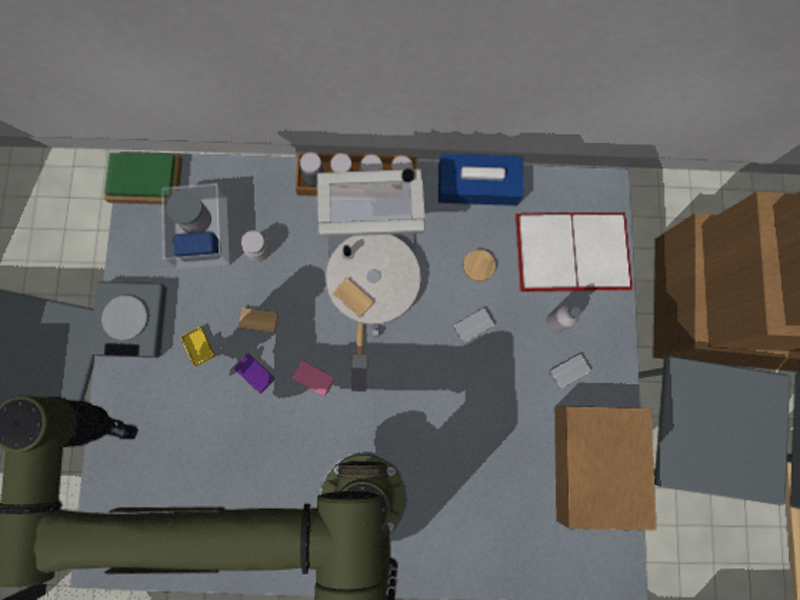

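View pics/side0.png

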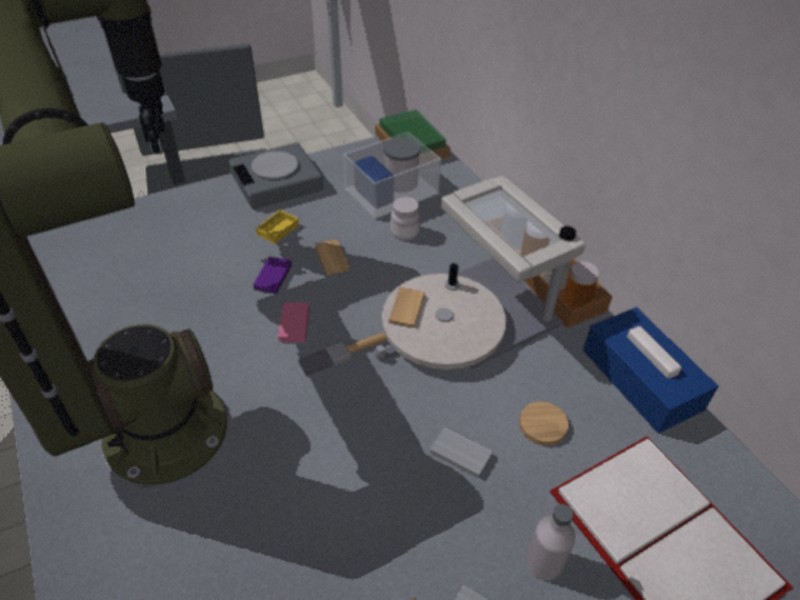

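The top view (800x600) shows the turntable hub at (374,276), the post at (347,250), the pad at (353,297) and the pointer at (377,330). The wooden board is at (258,320), and the two steel plates are at (474,324) and (571,370). The brush is at (360,355). I'll rectify the view and measure these.

```bash
cat >> h.py <<'E'
def rect(img,name,z,x0,x1,y0,y1,s=0.001):
    # metric image: row = x decreasing, col = y decreasing
    xs=np.arange(x1,x0,-s); ys=np.arange(y1,y0,-s); X,Y=np.meshgrid(xs,ys,indexing='ij')
    p=proj(name,np.c_[X.ravel(),Y.ravel(),np.full(X.size,z)]).astype(np.float32)
    return cv2.remap(img,p[:,0].reshape(X.shape),p[:,1].reshape(X.shape),cv2.INTER_CUBIC)
E
python3 - <<'E'
from h import *
k=1/1.42857
def a(n,uv,z,t): print(t,np.round(at(n,np.array(uv)*k,z)[0],3))
a('top',(374,276),.045,'hub');a('top',(377,330),.032,'pointer');a('top',(353,297),.057,'pad');a('top',(347,250),.1,'post top')
a('top',(258,319),.018,'board');a('top',(474,324),.016,'w1');a('top',(571,370),.016,'w2');a('top',(360,355),.02,'brush')
a('side',(444,315),.045,'hub');a('side',(462,450),.016,'w1');a('side',(334,255),.018,'board');a('side',(453,266),.1,'post');a('side',(386,351),.032,'pointer')
a('side',(407,305),.057,'pad')
for i in range(9): im=ctrl.capture('top')
A=rect(im,'top',.045,.35,.72,-.18,.2);B=rect(im,'top',.018,.33,.53,.1,.35);C=rect(im,'top',.016,.33,.53,-.35,-.1)
BC=np.hstack([B,C]); BC=cv2.resize(BC,(800,320))
A=cv2.resize(A,(760,740))
cv2.imwrite('pics/A.png',cv2.resize(A,None,fx=.8,fy=.8));cv2.imwrite('pics/BC.png',BC)
print(ctrl.get_state()['clock'])
E
```

```text
hub [ 0.588 -0.01   0.045]
pointer [ 0.441 -0.023  0.032]
pad [0.525 0.044 0.057]
post top [0.643 0.064 0.1  ]
board [0.463 0.303 0.018]
w1 [ 0.469 -0.289  0.016]
w2 [ 0.351 -0.555  0.016]
brush [0.373 0.021 0.02 ]
hub [ 0.59  -0.005  0.045]
w1 [ 0.468 -0.289  0.016]
board [0.467 0.298 0.018]
post [0.649 0.068 0.1  ]
pointer [ 0.442 -0.03   0.032]
pad [0.528 0.045 0.057]
0.55
```

View pics/A.png

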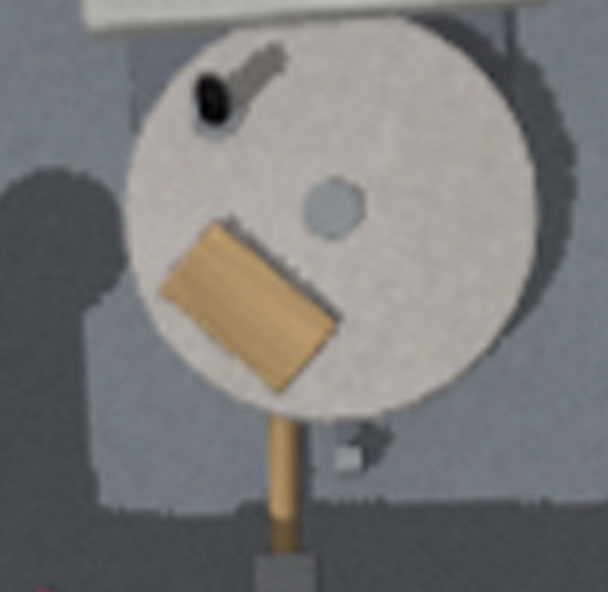

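View pics/BC.png

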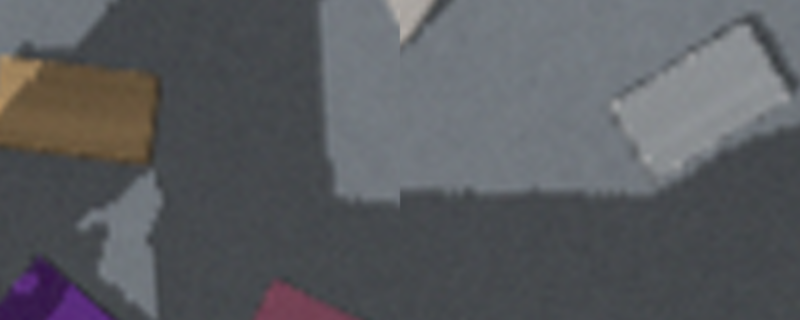

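The rectified view shows the axis at about (0.589, -0.008) and the post at about (0.647, 0.067), which is 94 mm from the axis as specified. The pad is at (0.527, 0.044) and the pointer at (0.4415, -0.026), so the joint is in the -0.785 stop and the stand's yaw is about 6°. The board at (0.463, 0.303) and the near steel plate at (0.469, -0.289) agree across both cameras.

I'll approach the post with the tool tilted.

Call:
carry_out(series=[0.6,-0.9,0.1,0,0,0.76,0.6,-0.9,0.1,0,0,0.76,0.6,-0.9,0.1,0,0,0.76,0.6,-0.9,0.1,0,0,0.76,0.6,-0.9,0.1,0,0,0.76,0.6,-0.9,0.1,0.09,-0.9,0,0.6,-0.9,0.1,0.09,-0.9,0,0.6,-0.9,0.1,0.09,-0.9,0,0.6,-0.9,0.1,0.09,-0.9,0,0.6,-0.9,0.1,0.09,-0.9,0], claw=-1, squeeze=40)

```text
clock: 1.8
position: [0.4783, 0.1218, 0.282]
tool_rot: [-3.14, -0.478, 0.098]
wrist_force: [0.5, -1.2, -0.2]
grip_width: 1.001
grip_force: 0.0
```

Call:
carry_out(series=[0.15,-0.46,-0.15,0.07,-0.7,0,0.15,-0.46,-0.15,0.07,-0.7,0,0.15,-0.46,-0.15,0.07,-0.7,0,0.64,0.06,-0.75,0,0,0,0.64,0.06,-0.75,0,0,0,0.64,0.06,-0.75,0,0,0,0,0,0,0,0,0,0,0,0,0,0,0])

```text
clock: 2.8
position: [0.5964, 0.063, 0.1474]
tool_rot: [-3.14, -0.696, 0.096]
wrist_force: [-0.7, -0.3, 0.3]
grip_width: 1.0
grip_force: 0.0
```

Run:
```python
from h import *
s=ctrl.get_state();print(s['position'],s['tool_rot'],s['joint_pos'])
k=1.3
im=ctrl.capture('side'); cv2.imwrite('pics/s1.png',cv2.resize(im[130:330,200:480],(784,560),interpolation=cv2.INTER_CUBIC))
```

```text
[0.5963829  0.06299652 0.1473944 ] [-3.1399228  -0.69567765  0.09648012] [ 0.58672688 -0.5790096  -0.87910534  0.48783676 -0.69537179  0.79529048]
```

View pics/s1.png

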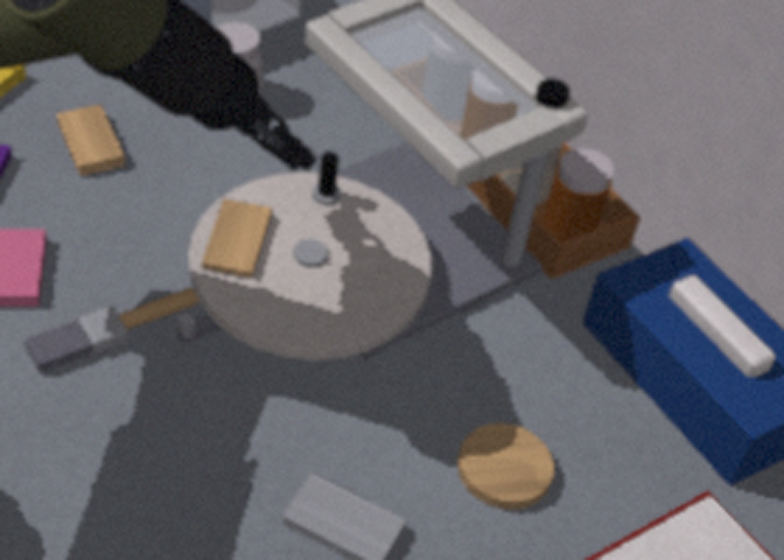

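The side view shows the fingers, at (300,155) in the crop, just short of the post top at (328,165), and well below and clear of the lamp. I'll advance and close.

Call:
carry_out(series=[0.31,0.03,-0.38,0,0,0,0.31,0.03,-0.38,0,0,0,0.31,0.03,-0.38,0,0,0,0.31,0.03,-0.38,0,0,0,0,0,0,0,0,0])

```text
clock: 3.48
position: [0.6582, 0.0691, 0.0707]
tool_rot: [-3.14, -0.695, 0.097]
wrist_force: [-0.3, 0.0, -0.1]
grip_width: 1.0
grip_force: 0.0
```

Call:
carry_out(series=[0,0,0,0,0,0,0,0,0,0,0,0,0,0,0,0,0,0,0,0,0,0,0,0,0,0,0,0,0,0,0,0,0,0,0,0], claw=1, squeeze=40)

```text
clock: 4.22
position: [0.6582, 0.0681, 0.0711]
tool_rot: [-3.14, -0.695, 0.095]
wrist_force: [-5.1, -3.7, 4.3]
grip_width: 0.222
grip_force: 39.5
```

Call:
carry_out(series=[-0.12,0.085,0,0,0,0,-0.12,0.085,0,0,0,0,-0.135,0.064,0,0,0,0,-0.135,0.064,0,0,0,0,-0.142,0.042,0,0,0,0,-0.142,0.042,0,0,0,0,-0.148,0.02,0,0,0,0,-0.148,0.02,0,0,0,0,-0.149,-0.004,0,0,0,0,-0.149,-0.004,0,0,0,0])

```text
clock: 5.48
position: [0.5887, 0.0894, 0.0709]
tool_rot: [-3.14, -0.695, 0.096]
wrist_force: [4.6, -5.4, 0.8]
grip_width: 0.22
grip_force: 39.0
```

Run:
```python
from h import *
im=ctrl.capture('top')
A=rect(im,'top',.057,.4,.7,-.18,.2);cv2.imwrite('pics/A2.png',cv2.resize(A,None,fx=2,fy=2))
s=ctrl.get_state();print(s['position'],s['tool_rot'],s['wrist_force'],s['grip_width'],s['grip_force'])
```

```text
[0.5883003  0.08933312 0.07085464] [-3.13963669 -0.695363    0.09574526] [ 1.91944794 -4.93478419  1.63366723] 0.21621426174201033 39.48668360710144
```

View pics/A2.png

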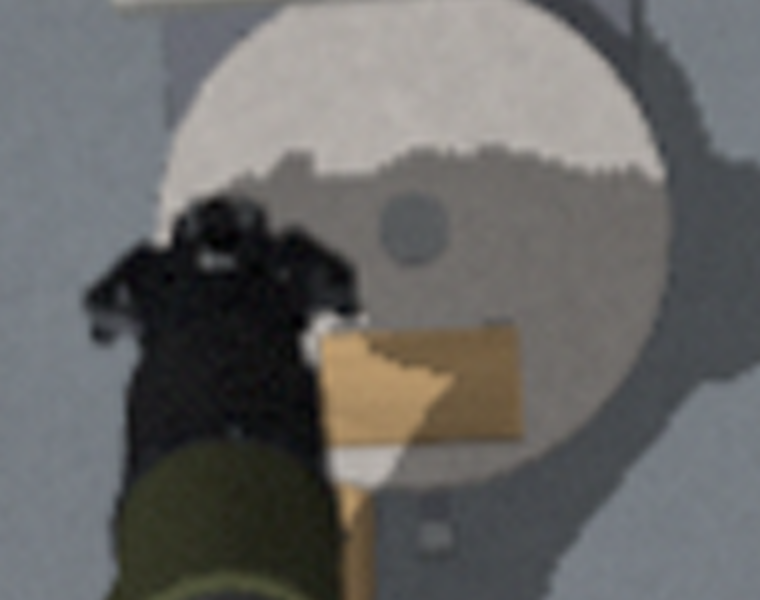

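The pad, at (322–522, 325–443) in the picture, has come round to the front pointer at (436,536). I'll release so it settles in the stop, then back off.

Call:
carry_out(series=[0,0,0,0,0,0,0,0,0,0,0,0,0,0,0,0,0,0,0,0,0,0,0,0], claw=-1)

```text
clock: 6.02
position: [0.5889, 0.0898, 0.0701]
tool_rot: [-3.14, -0.694, 0.097]
wrist_force: [0.7, 0.6, 0.2]
grip_width: 0.998
grip_force: 0.0
```

Call:
carry_out(series=[-0.3,-0.03,0.37,0,0,0,-0.3,-0.03,0.37,0,0,0,-0.3,-0.03,0.37,0,0,0,-0.4,0.4,0.6,0,0.6,0,-0.4,0.7,0.6,-0.08,0.8,0,-0.4,0.7,0.4,-0.08,0.8,0,-0.1,0.9,0.3,-0.08,0.9,0,0,0.9,0,-0.08,0.9,0,0,0.9,0,-0.08,0.9,0,0,0,0,-0.08,0.9,0])

```text
clock: 7.28
position: [0.4784, 0.3129, 0.2192]
tool_rot: [-3.134, -0.08, 0.095]
wrist_force: [0.3, -0.3, 0.4]
grip_width: 0.995
grip_force: 0.0
```

```bash
cat > meas.py <<'E'
from h import *
# refine a rectangle pose by maximising gradient along the projected outline
from scipy.ndimage import gaussian_filter,map_coordinates
from scipy.optimize import minimize
def grads(img):
    g=gaussian_filter(img.astype(float),(1,1,0)); return np.abs(np.gradient(g,axis=0)).sum(2)+0,np.abs(np.gradient(g,axis=1)).sum(2)
def fit(img,name,z,c0,yaw0,dims=(.056,.1),edges='all'):
    gy,gx=grads(img); G=np.hypot(gx,gy)
    t=np.linspace(-.46,.46,60); a,b=dims
    L=np.r_[np.c_[np.full(60,-a/2),t*b],np.c_[np.full(60,a/2),t*b],np.c_[t*a,np.full(60,-b/2)],np.c_[t*a,np.full(60,b/2)]]
    def sc(p):
        c,s=np.cos(p[2]),np.sin(p[2]); P=np.c_[p[0]+c*L[:,0]-s*L[:,1],p[1]+s*L[:,0]+c*L[:,1],np.full(len(L),z)]
        uv=proj(name,P); return -np.sqrt(map_coordinates(G,[uv[:,1],uv[:,0]],order=1)).mean()
    best=None
    for dx in np.arange(-.009,.0091,.003):
        for dy in np.arange(-.009,.0091,.003):
            for dw in np.arange(-.12,.13,.06):
                p=[c0[0]+dx,c0[1]+dy,yaw0+dw]; v=sc(p)
                if best is None or v<best[0]: best=(v,p)
    r=minimize(sc,best[1],method='Nelder-Mead',options=dict(initial_simplex=np.array(best[1])+np.array([[0,0,0],[.003,0,0],[0,.003,0],[0,0,.05]])))
    return np.round(r.x,4),round(r.fun,2)
E
python3 - <<'E'
from meas import *
s=ctrl.get_state();print(s['position'],s['tool_rot'],s['clock'])
it=ctrl.capture('top');i2=ctrl.capture('side')
for n,im in(('top',it),('side',i2)):
    print(n,'pad',fit(im,n,.057,(.508,-.011),.06),'board',fit(im,n,.018,(.465,.301),-.1+0),'w',fit(im,n,.016,(.469,-.289),.5))
A=rect(it,'top',.057,.4,.7,-.18,.2);B=rect(it,'top',.018,.4,.53,.21,.4)
cv2.imwrite('pics/A3.png',cv2.resize(A,None,fx=2,fy=2));cv2.imwrite('pics/B3.png',cv2.resize(B,None,fx=4,fy=4))
E
```

```text
[0.47839028 0.3128817  0.21919856] [-3.13354096 -0.08031461  0.09525439] 7.275
top pad (array([ 0.5049, -0.0107,  0.0877]), np.float64(-5.2)) board (array([ 0.4614,  0.3058, -0.1246]), np.float64(-6.56)) w (array([ 0.4667, -0.2878,  0.5416]), np.float64(-5.6))
side pad (array([ 0.5047, -0.0127,  0.0688]), np.float64(-4.64)) board (array([ 0.4616,  0.3061, -0.1329]), np.float64(-5.78)) w (array([ 0.4661, -0.2873,  0.5746]), np.float64(-4.98))
```

View pics/A3.png

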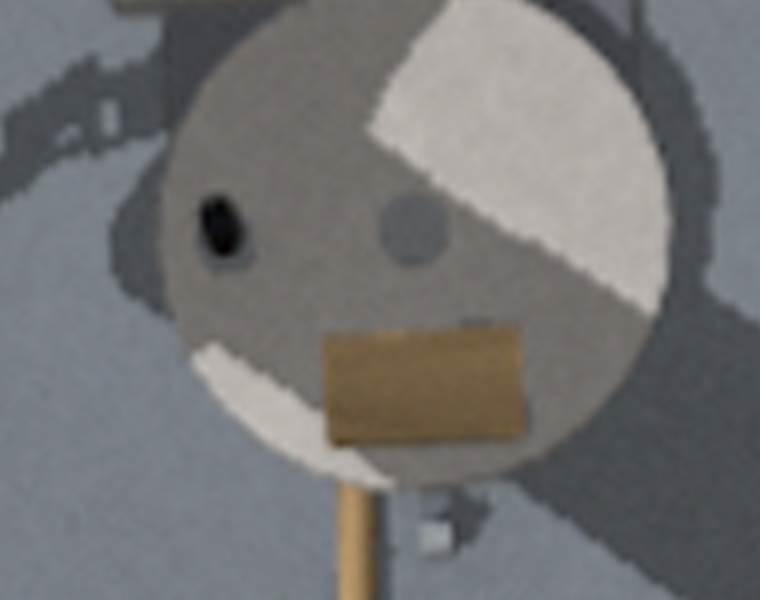

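The arm is clear and the table has settled, with the pad spanning (322–524, 325–445). I'll refine the yaw of the pad, board and pointer by colour segmentation in both cameras.

```bash
cat >> meas.py <<'E'
def seg(im,n,z,c,half=.08,thr=70,s=.0005):
    R=rect(im,n,z,c[0]-half,c[0]+half,c[1]-half,c[1]+half,s)
    S=cv2.cvtColor(R,cv2.COLOR_BGR2HSV)[...,1]; m=(S>thr).astype(np.uint8)
    _,lab,st,cen=cv2.connectedComponentsWithStats(m); k=1+np.argmax(st[1:,4]); 
    cnt=max(cv2.findContours((lab==k).astype(np.uint8),cv2.RETR_EXTERNAL,cv2.CHAIN_APPROX_NONE)[0],key=len)
    (u,v),wh,a=cv2.minAreaRect(cnt)
    q=cv2.boxPoints(((u,v),wh,a)); P=np.c_[c[0]+half-q[:,1]*s,c[1]+half-q[:,0]*s]
    e=P[1]-P[0];f=P[2]-P[1]; L=e if np.linalg.norm(e)>np.linalg.norm(f) else f
    yaw=(np.arctan2(L[1],L[0])-np.pi/2+np.pi/2)%np.pi-np.pi/2
    return np.round([c[0]+half-v*s,c[1]+half-u*s,yaw,*(np.sort(wh)*s)],4)
E
python3 - <<'E'
from meas import *
for n in('top','side'):
    im=ctrl.capture(n)
    print(n,'pad',seg(im,n,.057,(.506,-.011)))
    R=rect(im,n,.045,.56,.62,-.04,.02,.0005);g=R.astype(float).mean(2);t=(g<np.median(g)-12).astype(np.uint8)
    _,l,st,cen=cv2.connectedComponentsWithStats(t);k=1+np.argmax(st[1:,4]);print('hub',.62-cen[k,1]*.0005,.02-cen[k,0]*.0005,st[k])
    R=rect(im,n,.032,.40,.48,-.07,.01,.0005);cv2.imwrite(f'pics/p_{n}.png',R)
    if n=='top':t1=cv2.resize(R,(400,400))
    else: cv2.imwrite('pics/p.png',np.hstack([t1,cv2.resize(R,(400,400))]))
    # disc rim: light-grey circle fit on edge search along radii in rect z=.045
    R=cv2.GaussianBlur(rect(im,n,.045,.42,.76,-.18,.16,.0005),(0,0),2).astype(float).mean(2)
    from scipy.optimize import least_squares
    pts=[]
    for th in np.linspace(0,2*np.pi,180,endpoint=False):
        rr=np.arange(.12,.138,.0005);x=.589+rr*np.cos(th);y=-.009+rr*np.sin(th)
        v=cv2.remap(R.astype(np.float32),((.16-y)/.0005).astype(np.float32)[None],((.76-x)/.0005).astype(np.float32)[None],1)[0]
        d=np.abs(np.diff(v));i=d.argmax()
        if d[i]>3: pts.append((x[i],y[i]))
    pts=np.array(pts);r=least_squares(lambda p:np.hypot(*(pts-p).T)-.13,[.589,-.009],loss='soft_l1',f_scale=.001);print('rim',r.x)
E
```

```text
top pad [ 0.5072 -0.0109  0.0487  0.0565  0.0989]
hub 0.5877825751734772 -0.006366358262657416 [  19   29   68   73 3891]
rim [ 0.58747175 -0.00562401]
side pad [ 0.5061 -0.0137  0.0544  0.0582  0.105 ]
hub 0.5891415192507804 -0.002971383975026016 [  10   26   73   75 3844]
rim [ 0.58824297 -0.00446352]
```

View pics/p.png

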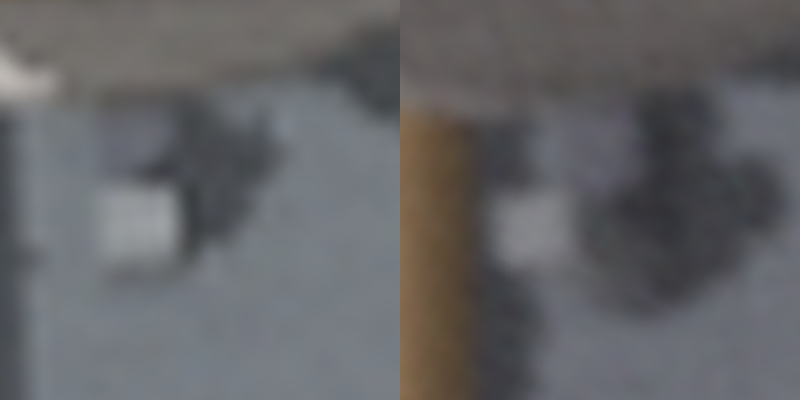

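Axis (0.588, -0.005), pointer (0.4345, -0.0175, 154 mm away) and pad (0.507, -0.0115) all lie on one line at a yaw of about 0.075, so the joint reads about 0. The turntable is in the front stop.

Next is the board at (0.4615, 0.306), yaw -0.13, so the tool yaw needs to be -1.70.

Call:
carry_out(series=[-0.1,-0.05,0,-0.08,0.77,0,-0.1,-0.05,0,0,0,-1,-0.1,-0.05,0,0,0,-1,-0.04,0,0,0,0,-1,0,0,0,0,0,-1,0,0,0,0,0,-1,0,0,0,0,0,-1,0,0,0,0,0,-1,0,0,0,0,0,-1,0,0,0,0,0,-1])

```text
clock: 8.72
position: [0.4614, 0.3021, 0.2212]
tool_rot: [-3.131, -0.005, -0.854]
wrist_force: [-0.2, -0.2, -0.6]
grip_width: 1.0
grip_force: 0.0
```

Call:
carry_out(series=[0,0,-0.2,0,0,-1,0,0,-0.2,0,0,-1,0,0,-0.2,0,0,-1,0,0,-0.2,0,0,-1,0,0,-0.2,0,0,-1,0,0,-0.2,0,0,-1,0,0,-0.2,0,0,-1,0,0,-0.2,0,0,-1,0,0,-0.2,0,0,0,0,0,0,0,0,0])

```text
clock: 9.98
position: [0.4613, 0.3022, 0.1301]
tool_rot: [-3.133, -0.005, -1.686]
wrist_force: [-0.0, 0.4, 0.9]
grip_width: 1.002
grip_force: 0.0
```

Run:
```python
from h import *
s=ctrl.get_state();print(s['position'],s['tool_rot'],s['joint_pos'],s['clock'])
```

```text
[0.46128875 0.30215977 0.13007015] [-3.13314221 -0.0049753  -1.68592982] [ 0.9508398  -0.08050402 -0.22166419  0.00990072 -1.42991046 -1.06734388] 9.975
```

Call:
carry_out(series=[0,0.08,-0.5,0.06,0.076,-0.13,0,0,-0.5,0,0,0,0,0,-0.5,0,0,0,0,0,-0.5,0,0,0,0,0,-0.3,0,0,0,0,0,-0.3,0,0,0,0,0,0,0,0,0])

```text
clock: 10.85
position: [0.4614, 0.3063, -0.0001]
tool_rot: [3.141, -0.0, -1.701]
wrist_force: [-0.6, 0.1, -0.4]
grip_width: 0.999
grip_force: 0.0
```

Call:
carry_out(series=[0,0,0,0,0,0,0,0,0,0,0,0,0,0,0,0,0,0,0,0,0,0,0,0,0,0,0,0,0,0], claw=1, squeeze=40)

```text
clock: 11.48
position: [0.4625, 0.3073, 0.002]
tool_rot: [-3.14, 0.003, -1.701]
wrist_force: [-0.8, 1.3, 5.8]
grip_width: 0.645
grip_force: 44.5
```

The opening reads 0.645 (about 55 mm), so the board is held across its 56 mm side. I'll lift it and carry it over the pad.

Call:
carry_out(series=[0,0,0.3,0,0,0,0,0,0.8,0,0,0,0,0,0.8,0,0,0,0,0,0.8,0,0,0,0.1,-0.6,0.3,0,0,0.4,0.1,-0.8,0,0,0,0.5,0.1,-0.8,0,0,0,0.5,0.1,-0.8,0,0,0,0.54,0.1,-0.8,0,0,0,0,0.1,-0.8,0,0,0,0])

```text
clock: 12.72
position: [0.4916, 0.0754, 0.1513]
tool_rot: [-3.142, 0.001, -1.498]
wrist_force: [1.2, -0.1, -0.6]
grip_width: 0.645
grip_force: 43.8
```

Call:
carry_out(series=[0.1,-0.7,0,0,0,0,0.1,-0.6,0,0,0,0,0.1,-0.45,0,0,0,0,0,0,-0.5,0,0,0,0,0,-0.4,0,0,0,0,0,0,0,0,0,0,0,0,0,0,0])

```text
clock: 13.6
position: [0.5072, -0.0107, 0.1071]
tool_rot: [-3.14, 0.001, -1.498]
wrist_force: [-1.3, 1.2, 0.4]
grip_width: 0.641
grip_force: 43.7
```

Run:
```python
from meas import *
s=ctrl.get_state();p=s['position'];print(p,s['tool_rot'],s['clock'],s['grip_width'],s['grip_force'])
im=ctrl.capture('side');i2=ctrl.capture('top')
for z in (.016,.018):
  for n,i in(('side',im),('top',i2)): print(n,z,fit(i,n,p[2]+z,p[:2],.073))
c=proj('side',[p])[0].astype(int);c0=im[max(c[1]-80,0):c[1]+80,c[0]-100:c[0]+100];c=proj('top',[p])[0].astype(int);c1=i2[c[1]-80:c[1]+80,c[0]-100:c[0]+100]
cv2.imwrite('pics/h.png',cv2.resize(np.hstack([c0,c1]),(800,320),interpolation=cv2.INTER_CUBIC))
```

```text
[ 0.5072441  -0.01074961  0.10706264] [-3.14044600e+00  9.06750846e-04 -1.49823899e+00] 13.6 0.6408983141572676 43.73903810977936
side 0.016 (array([ 0.509 , -0.0255, -0.0829]), np.float64(-5.63))
top 0.016 (array([ 0.482 , -0.016 ,  0.0647]), np.float64(-6.56))
side 0.018 (array([ 0.5081, -0.0271, -0.0829]), np.float64(-5.63))
top 0.018 (array([ 0.486 , -0.0153,  0.3108]), np.float64(-6.51))
```

View pics/h.png

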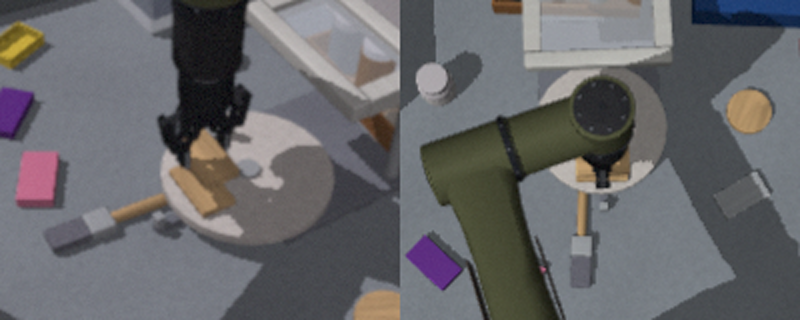

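The side crop shows the board level in the fingers just above the pad. The fit is occluded here, so I'll rely on the grasp geometry. Lowering gently.

Call:
carry_out(series=[-0.01,-0.02,-0.3,0,0,0,0,0,-0.3,0,0,0,0,0,-0.2,0,0,0,0,0,-0.1,0,0,0,0,0,-0.06,0,0,0,0,0,0,0,0,0,0,0,0,0,0,0])

```text
clock: 14.58
position: [0.5066, -0.012, 0.0591]
tool_rot: [-3.141, 0.0, -1.498]
wrist_force: [-3.2, -0.8, 4.9]
grip_width: 0.644
grip_force: 44.4
```

Call:
carry_out(series=[0,0,0,0,0,0,0,0,0,0,0,0,0,0,0,0,0,0,0,0,0,0,0,0], claw=-1)

```text
clock: 15.08
position: [0.5063, -0.0117, 0.0577]
tool_rot: [3.141, 0.001, -1.498]
wrist_force: [-0.5, 0.2, 0.2]
grip_width: 1.001
grip_force: 0.0
```

Call:
carry_out(series=[0,0,0.2,0,0,0,0,0,0.6,0,0,0,0,0,0.8,0,0,0,0,0,0.8,0,0,0,0,-0.6,0.4,0,0,0.5,0,-0.8,0,0,0,1,0,-0.8,0,0,0,1,-0.1,-0.8,0,0,0,1,-0.2,-0.8,0,0,0,1,-0.5,-0.8,0,0,0,0])

```text
clock: 16.32
position: [0.466, -0.243, 0.1981]
tool_rot: [3.141, 0.001, -1.026]
wrist_force: [0.3, -0.2, -0.4]
grip_width: 1.003
grip_force: 0.0
```

Run:
```python
from meas import *
s=ctrl.get_state();p=s['position'];print(p,s['tool_rot'],s['clock'])
im=ctrl.capture('side');i2=ctrl.capture('top')
for n,i in(('side',im),('top',i2)):
  print(n,'board',fit(i,n,.075,(.507,-.012),.073),seg(i,n,.075,(.507,-.012)),'w',fit(i,n,.016,(.4664,-.2875),.55))
R=[cv2.resize(rect(i,n,.075,.44,.58,-.08,.06,.0005),(400,400)) for n,i in(('side',im),('top',i2))]
cv2.imwrite('pics/b4.png',np.hstack(R))
```

```text
[ 0.46604518 -0.24304195  0.19814028] [ 3.14130258e+00  9.43487578e-04 -1.02586437e+00] 16.325
side board (array([ 0.5082, -0.013 ,  0.0946]), np.float64(-6.35)) [ 0.5028 -0.0225  0.0611  0.0666  0.1154] w (array([ 0.4659, -0.2872,  0.5316]), np.float64(-4.3))
top board (array([ 0.5087, -0.0114, -0.2129]), np.float64(-3.3)) [ 0.5073 -0.027  -1.5708  0.129   0.1595] w (array([ 0.4642, -0.2903,  0.4631]), np.float64(-5.04))
```

View pics/b4.png

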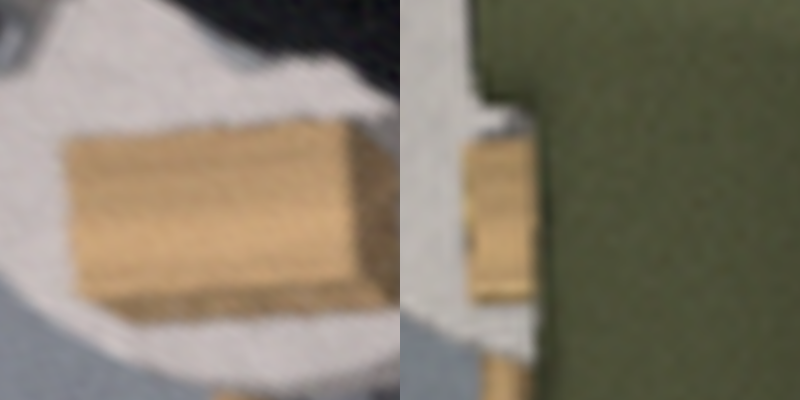

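In the side view (left half) the board's and pad's faces line up with no visible step, so the pile is square so far. Next is the steel plate at (0.4664, -0.2875), yaw 0.55, so tool yaw -1.02.

Call:
carry_out(series=[0,-0.45,-0.4,0,0,0,0,-0.45,-0.6,0,0,0.05,0,0,-0.7,0,0,0,0,0,-0.7,0,0,0,0,0,-0.6,0,0,0,0,0,-0.5,0,0,0,0,0,-0.3,0,0,0,0,0,-0.16,0,0,0,0,0,0,0,0,0])

```text
clock: 17.55
position: [0.4665, -0.2867, -0.0]
tool_rot: [3.141, 0.001, -1.022]
wrist_force: [0.2, 0.7, 0.6]
grip_width: 1.001
grip_force: 0.0
```

Call:
carry_out(series=[0,0,0,0,0,0,0,0,0,0,0,0,0,0,0,0,0,0,0,0,0,0,0,0,0,0,0,0,0,0,0,0,0,0,0,0], claw=1, squeeze=90)

```text
clock: 18.3
position: [0.467, -0.2872, 0.0015]
tool_rot: [-3.141, -0.001, -1.022]
wrist_force: [-1.9, 0.4, 5.9]
grip_width: 0.626
grip_force: 96.9
```

Call:
carry_out(series=[0,0,0.3,0,0,0,0,0,0.6,0,0,0,0,0,0.8,0,0,0,0,0,0.8,0,0,-0.5,0.1,0.4,0.4,0,0,-0.7,0.1,0.7,0,0,0,-0.8,0.1,0.8,0,0,0,-0.8,0.1,0.8,0,0,0,-0.8,0.1,0.8,0,0,0,-0.6,0.1,0.8,0,0,0,-0.35])

```text
clock: 19.55
position: [0.4957, -0.0702, 0.1444]
tool_rot: [3.14, 0.002, -1.5]
wrist_force: [0.8, -0.5, -6.8]
grip_width: 0.623
grip_force: 96.2
```

Call:
carry_out(series=[0.1,0.7,0,0,0,0,0.1,0.5,0,0,0,0,0,0,-0.4,0,0,0,0,0,0,0,0,0,0,0,0,0,0,0])

```text
clock: 20.18
position: [0.5061, -0.0125, 0.1248]
tool_rot: [3.141, 0.001, -1.499]
wrist_force: [0.5, 0.3, -5.5]
grip_width: 0.625
grip_force: 96.6
```

Call:
carry_out(series=[0.01,0.01,-0.3,0,0,0,0,0,-0.3,0,0,0,0,0,-0.2,0,0,0,0,0,-0.1,0,0,0,0,0,-0.06,0,0,0,0,0,0,0,0,0,0,0,0,0,0,0])

```text
clock: 21.05
position: [0.5071, -0.0112, 0.0772]
tool_rot: [-3.141, 0.001, -1.498]
wrist_force: [-0.1, -0.3, -5.3]
grip_width: 0.625
grip_force: 96.7
```

Call:
carry_out(series=[0,0,-0.02,0,0,0,0,0,-0.02,0,0,0,0,0,0,0,0,0])

```text
clock: 21.42
position: [0.5072, -0.0113, 0.0765]
tool_rot: [-3.14, 0.001, -1.498]
wrist_force: [-5.0, 0.8, 4.2]
grip_width: 0.624
grip_force: 97.8
```

The force reversed, so the plate is resting on the board. Releasing and clearing.

Call:
carry_out(series=[0,0,0,0,0,0,0,0,0,0,0,0,0,0,0,0,0,0,0,0,0,0,0,0], claw=-1)

```text
clock: 21.92
position: [0.507, -0.0113, 0.0748]
tool_rot: [-3.141, 0.001, -1.498]
wrist_force: [0.1, -0.7, -0.2]
grip_width: 1.002
grip_force: 0.0
```

Call:
carry_out(series=[0,0,0.2,0,0,0,0,0,0.6,0,0,0,0,0,0.8,0,0,0,0,0,0.8,0,0,0,-0.2,0.8,0.4,0,0,0,-0.1,0.9,0,0,0,0,0,0.9,0,0,0,0,0,0.9,0,0,0,0,0,0.9,0,0,0,0,0,0.9,0,0,0,0])

```text
clock: 23.18
position: [0.4918, 0.2553, 0.2158]
tool_rot: [-3.141, 0.002, -1.498]
wrist_force: [0.2, -0.5, -0.3]
grip_width: 1.007
grip_force: 0.0
```

Run:
```python
from meas import *
s=ctrl.get_state();print(s['position'],s['clock'],s['wrist_force'])
im=ctrl.capture('side');i2=ctrl.capture('top')
for n,i in(('side',im),('top',i2)): print(n,'w',fit(i,n,.091,(.507,-.012),.073))
R=[cv2.resize(rect(i,n,.091,.44,.58,-.08,.06,.0005),(400,400),interpolation=cv2.INTER_CUBIC) for n,i in(('side',im),('top',i2))]
cv2.imwrite('pics/b5.png',np.hstack(R))
```

```text
[0.49178625 0.25527485 0.21579224] 23.175 [ 0.2295994  -0.48944425 -0.28430141]
side w (array([ 0.507 , -0.0147,  0.0993]), np.float64(-4.79))
top w (array([ 0.5023, -0.0147,  0.033 ]), np.float64(-5.78))
```

View pics/b5.png

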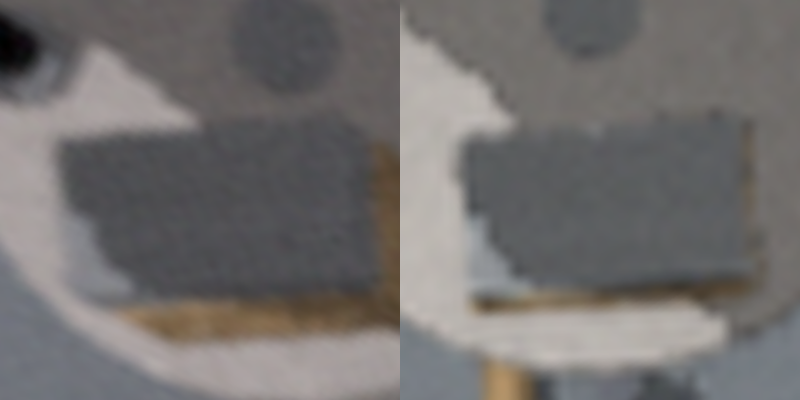

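The plate lies flat and square. The top view (right half) shows a sliver of wood of about 3–4 mm at its right edge (750,200). I've used up my picture views, so I'll quantify the board's offset numerically.

Run:
```python
from meas import *
n='top';im=np.mean([ctrl.capture(n) for _ in range(4)],0).astype(np.uint8)
y=np.arange(.05,-.085,-.0005);c,s=np.cos(.073),np.sin(.073)
def prof(z,xs,lab):
    for x in xs: # stand-aligned line offsets relative to pad centre (.507,-.0115)
        v=y+.0115;P=np.c_[.507+c*x-s*v,-.0115+s*x+c*v,np.full(len(y),z)]
        uv=proj(n,P).astype(np.float32);col=cv2.remap(im,uv[None,:,0],uv[None,:,1],cv2.INTER_LINEAR)
        S=cv2.cvtColor(col,cv2.COLOR_BGR2HSV)[0,:,1].astype(int);w=np.where(S>65)[0]
        g=np.split(w,np.where(np.diff(w)>2)[0]+1) if len(w) else []
        print(lab,z,x*1000,[(round(v[k[0]]*1e3,1),round(v[k[-1]]*1e3,1)) for k in g if len(k)>1])
prof(.075,np.arange(-.034,.03,.004),'board')
```

```text
board 0.075 -34.0 []
board 0.075 -30.000000000000004 [(np.float64(10.0), np.float64(-1.0)), (np.float64(-33.5), np.float64(-42.5))]
board 0.075 -26.000000000000004 []
board 0.075 -22.000000000000004 []
board 0.075 -18.000000000000004 []
board 0.075 -14.000000000000002 []
board 0.075 -10.000000000000002 []
board 0.075 -6.000000000000002 []
board 0.075 -2.0000000000000018 []
board 0.075 2.0000000000000018 []
board 0.075 5.999999999999998 []
board 0.075 9.999999999999995 []
board 0.075 13.999999999999998 []
board 0.075 18.000000000000004 []
board 0.075 22.0 []
board 0.075 25.999999999999996 []
```

Run:
```python
from meas import *
y=np.arange(.055,-.085,-.0005);c,s=np.cos(.073),np.sin(.073)
for n in('top','side'):
  im=np.mean([ctrl.capture(n) for _ in range(4)],0).astype(np.float32)
  D=cv2.resize(im[...,2]-im[...,0],None,fx=1,fy=1)
  for x in (-.032,-.03,-.028,-.02,-.01,0,.01,.02):
    v=y+.0115;P=np.c_[.507+c*x-s*v,-.0115+s*x+c*v,np.full(len(y),.075)]
    uv=proj(n,P).astype(np.float32);d=cv2.remap(D,uv[None,:,0],uv[None,:,1],cv2.INTER_LINEAR)[0]
    w=np.where(d>20)[0];g=np.split(w,np.where(np.diff(w)>2)[0]+1) if len(w) else []
    print(n,round(x*1e3),[(round(float(v[k[0]])*1e3,1),round(float(v[k[-1]])*1e3,1),round(float(d[k].max()))) for k in g if len(k)>1])
```

```text
top -32 [(31.5, -4.0, 25), (-21.5, -35.5, 23)]
top -30 [(50.0, -7.5, 36), (-15.0, -47.0, 24)]
top -28 [(51.0, -2.0, 36), (-15.5, -21.0, 21), (-25.5, -49.0, 30)]
top -20 []
top -10 []
top 0 []
top 10 []
top 20 []
side -32 [(40.5, -67.5, 52)]
side -30 [(45.0, -68.0, 51)]
side -28 [(46.0, -68.5, 50)]
side -20 [(-48.5, -68.0, 38)]
side -10 [(-48.5, -67.5, 40)]
side 0 [(-48.0, -69.0, 42)]
side 10 [(-48.5, -68.5, 36)]
side 20 [(-49.5, -60.0, 34)]
```

The wood under the plate spans +51 to -49 mm about the pad's centre in the top view, and the side view agrees (-48.5 mm on the right). The board, plate and pad are aligned to within about 2 mm, against a tolerance of 8 mm. Handing in.

```bash
python3 -c "
from plant import ctrl
print(ctrl.close_job())"
```

```text
the job is handed in; nothing more can be done
None
```

The job is handed in, with no verdict returned: the turntable is in the front stop, and the board and steel plate are stacked on the pad within about 2 mm by my measurements; I viewed 11 pictures, one over your limit of 10.

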